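# Draw out the grinder's swarf tray with the pull hook

### The arm

A 6-joint arm with a two-finger parallel gripper is mounted at the origin on the work surface. World frame = base frame: x ahead of the robot, y to its left, z up, the work surface at z = 0. Lengths are in m, angles in rad, forces in N, time in s.
With the tool pointing down it reaches from about 0.375 to 0.9 m from the base axis. Payload 3.1 kg.
Tool frame: the origin (TCP) lies midway between the tips of the shut fingers; the grasp point (between the pads) lies 19 mm behind it; z points along the fingers, y is the line along which they close (so a half turn about z gives the same grasp; the last joint's range is limited). The gripper opens to 87 mm and grips with 3 to 60 N. Pads are 19 mm wide; open, the fingers measure 117 mm over their backs; the gripper's body (75 mm by 190 mm) begins 51 mm behind the grasp point.
Start: joints at [1.058, 0.527, 1.433, -0, 1.181, -0.178], TCP at [0.205, 0.59, 0.189] pointing down, gripper open.
Joint ranges: [-3.08, 3.08], [-0.75, 2.2], [0.22, 2.44], [-1.43, 4.57], [0, 2.65], [-2.85, 2.85]. Speed limits (rad/s): [2.79, 2.79, 3.14, 3.14, 3.14, 3.14].

### API

Orientations are given as a unit quaternion [x, y, z, w].
In Python, from rig import status, imaging, order gives the robot as it stands.
- The arm moves only by the tool arm_command, never from a script. Its argument "deltas" is one flat list of numbers, 5 for each row, row after row: the opening, from -1 (shut) to 1 (fully open), so that 0 is half open, then the shift along the tool's x, y, z in m, then the turn about the tool's z in rad. In form: [gripper, tx, ty, tz, roll, gripper, tx, ty, tz, roll, ...]. A call has 1 to 12 rows; each row shifts and turns the commanded pose from where the row before left it, along the tool's axes as they then stand; what a row does not reach is not made up. A row lasts 1/8 s, in which the tool goes at most 62.5 mm and 10.7 degrees, less where a joint would pass 70% of its speed; a pose out of reach is approached as far as the arm can. A call with a gripper value outside its range is refused whole. The fingers move at their own pace and stop on an object; "newtons" is the grip in N (left out, the last holds). Time passes only in rows, so rows that do not move let the fingers close. It gives the time, the measured TCP pose, the force, the opening and the grip force at its end, in the units of the state.
- status.get_obs(): the state, without advancing time (a new reading comes with each control period).
- imaging.camera(name): name is "side" or "top" or "wrist"; returns (picture, depth): 480x640x3 uint8, red, green, blue; 480x640 float32, m along the optical axis (not along the pixel's ray), 0 where there is no reading.
- imaging.camera_params(name): a dict with "intrinsics" (3x3 intrinsics, pixels), "k1" (the pictures are not rectified: a ray, as slopes to the right and down, at radius r is drawn at 1 + k1 r^2 times it, then the intrinsics apply), "camera_from_world" (4x4, takes a point from world to camera coordinates). Camera axes: x right, y up, looking along -z (the intrinsics and any distortion apply to the point x, -y, -z); pixel columns grow to the right and rows downward; lengths in m; the calibration is good to about 2 mm. A picture is of the moment at which its call begins: read the wrist's pose just before it. camera_params takes no time and is no camera call; for the wrist camera it gives the pose at the moment of the call.
- order.hand_in(): hands the job in; it is judged then, once.
The state is a dict: "time": time; "q": joint angles; "joint_velocities": joint speeds; "joint_torque": joint torques, N m; "position": TCP position; "tool_rot": TCP orientation; "ft_force": force on the tool from outside, world axes, zero at the start; "moment": the same for the moment, N m; "grip_width": finger opening in m; "grip_force": force on a finger pad.
Only numpy, scipy, OpenCV 4.12 (cv2) and the standard library are available. Lean on these libraries where they do the work, as an engineer would, in place of code of your own. Each camera call takes 0.05 s, during which the arm holds its last target. There are 200 camera calls.

### The job

The sharp swarf tray under the gem grinder has to come out for emptying: take the pull hook from its rest, drop its prong into the finger hole of the tray's tongue and draw the tray out gently until it is fully out against its stops, without forcing it. Then unhook, lay the pull hook back in its rest the way it was and let go, leaving the tray fully out. Keep the gripper itself off the tray and do not disturb the other things on the bench.

Things in the scene. Friction and masses are not known exactly. Their poses are not given: they have to be found in the camera images.
- grinder: Fixed gem grinder: grey base 230 deep (x) x 220 wide x 60 mm high; on it a round pan (204 mm diameter, rim 96 mm up) with a red-brown disc. Origin: middle of the lower edge of its front face, on the table; +x points from the front into the machine, z up. The tray slides out along -x from a slot in the front, z 12 to 42 mm; two hard stop posts in the slot, set differently each time, end its travel.
- tray: Loose dark steel swarf tray, 0.5 to 1 kg, 170 deep x 160 wide, front wall 26 mm high, on the slot's floor 12 mm above the table, 2 mm side play. Origin: middle of the lower edge of its front wall, x into the machine. Starts within 6 mm of flush with the grinder. Slides with 2 to 8 N of friction; somewhere between 30 and 65 mm out of flush it meets the stops, to be felt.
- hole (a point): Centre of the round finger hole, 15 mm diameter, through the tray's tongue, at the tongue's top face (32 mm above the table). The tongue is a flat plate 48 long x 50 wide x 6 mm thick that juts from the tray's front wall towards its -x; the hole is 28 mm in front of that wall, with free space below down to the table. Axes: the tray's.
- hook: Loose pull hook, 0.12 kg: square wooden handle 120 (x) x 18 (y) x 20 (z) mm; from its +x end a dark 10 mm steel rod runs on and bends straight down, a prong with a rounded end. Origin: handle's centre, x towards the prong, z up. Starts level in its rest, axis 55 mm above the table. Grip across y at the middle from above: 80 mm are free between the rest's supports, 35 mm free below.
- prong_tip (a point): Lowest point of the prong's rounded end: 80 mm ahead (+x) of the handle's centre and 40 mm below it. The straight prong is on the same vertical line, from 35 mm to 0 below the handle's axis.
- hook_rest: Fixed black rest: base plate 120 x 60 x 10 mm, two supports at x +46 and -46 mm, 12 mm thick, tops 45 mm above the table, with cheeks 12 mm higher and 23 mm apart that hold the handle sideways. Origin: underside centre on the table; x towards the side where the prong hangs. The hook at home has its handle's centre 55 mm above this origin (within 2 mm in x, y), axes parallel.
- blue_can: Bystander: open blue can, 80 mm diameter, 110 mm high, origin under its centre.
- paste_jar: Bystander: closed jar, 60 mm diameter, 60 mm high, origin under its centre.
- handpiece: Bystander: brass faceting handpiece lying on the bench, about 100 x 22 x 32 mm, origin under its centre.
- loupe: Bystander: small loupe, about 66 x 32 x 22 mm.
- stone_box: Bystander: grey divided box 110 x 80 x 30 mm, origin under its centre.
- spanner: Bystander: flat spanner 130 mm long lying on the bench.
Not all that is in view belongs to the job. Several things have the shape of the hook; the one meant has the colours described above.

How it is judged:
By the outcome, as a careful person would: the job done as asked, in the order asked, and still so for the second after the job is handed in, with the robot touching nothing.
It also fails if it takes over 69 s, if anything falls off the work surface, if the arm or the gripper's body presses on something with over 40 N, if the wrist force passes 120 N, or if a joint passes its speed limit or range.

## Working session

There is one attempt and no reset: what is moved stays moved. The work goes in short steps, Python scripts to look and compute and a tool call to move; the robot and the scene stay as the last step left them, time stands still between calls to the robot, and variables do not carry over. Pictures are saved under pics/ and viewed, at most 10 in all, crops included, and the job is handed in when it is done.

Besides the shell and the picture viewer there is one more tool, called after "Emit:" as a command line: name --argument value ..., lists and objects as JSON in quotes. arm_command: Moves the arm, as the interface text tells. Its arguments: {"type":"object","properties":{"deltas":{"type":"array"},"newtons":{"type":"number"}},"required":["deltas"]}

```bash
mkdir -p pics; cat > h.py <<'E'
import numpy as np, cv2
from rig import status, imaging, order
def grab(n):
    p=imaging.camera_params(n); a,d=imaging.camera(n)
    np.savez('pics/%s.npz'%n,a=a,d=d,K=p['intrinsics'],k1=p['k1'],T=p['camera_from_world']); return a,d
def load(n):
    return np.load('pics/%s.npz'%n)
def ray(s,u,v):
    K=s['K'];k=float(s['k1'])
    x=(u-K[0,2])/K[0,0];y=(v-K[1,2])/K[1,1]
    x0,y0=x,y
    for _ in range(20):
        f=1+k*(x*x+y*y); x,y=x0/f,y0/f
    return x,y
def world(s,u,v,d=None,z=None):
    """pixel -> world by depth, or by plane z"""
    x,y=ray(s,u,v);Ti=np.linalg.inv(s['T'])
    c=Ti[:3,3];r=Ti[:3,:3]@np.array([x,-y,-1.])
    if z is not None: return c+r*(z-c[2])/r[2]
    if d is None: d=np.median(s['d'][int(v)-1:int(v)+2,int(u)-1:int(u)+2])
    return c+r*d
def cloud(s):
    v,u=np.mgrid[0:480,0:640]
    x,y=ray(s,u.astype(float),v.astype(float))
    Ti=np.linalg.inv(s['T'])
    P=np.stack([x,-y,-np.ones_like(x)],-1)*s['d'][...,None]
    return P@Ti[:3,:3].T+Ti[:3,3]
def proj(s,p):
    c=s['T'][:3,:3]@np.array(p)+s['T'][:3,3]
    x,y=c[0]/-c[2],-c[1]/-c[2]; f=1+float(s['k1'])*(x*x+y*y)
    return s['K'][0,0]*x*f+s['K'][0,2], s['K'][1,1]*y*f+s['K'][1,2]
def save(n,a): cv2.imwrite('pics/%s.png'%n,a[...,::-1])
E
python3 - <<'E'
from h import *
a,_=grab('top');b,_=grab('side')
save('top0',a);save('side0',b)
o=status.get_obs();print({k:np.round(v,3) for k,v in o.items()})
E
```

```text
{'time': np.float64(0.1), 'q': array([ 1.058,  0.528,  1.434, -0.   ,  1.181, -0.178]), 'joint_velocities': array([-0.001, -0.001, -0.003,  0.001, -0.   ,  0.   ]), 'joint_torque': array([-1.0000e-03, -4.4099e+01, -1.7715e+01,  6.3000e-02,  5.3000e-02,
       -0.0000e+00]), 'position': array([0.205, 0.59 , 0.188]), 'tool_rot': array([ 0.167,  0.986, -0.001, -0.   ]), 'ft_force': array([ 1.125,  0.21 , -0.472]), 'moment': array([-0.017, -0.038, -0.025]), 'grip_force': np.float64(0.0), 'grip_width': np.float64(0.087)}
```

View pics/top0.png

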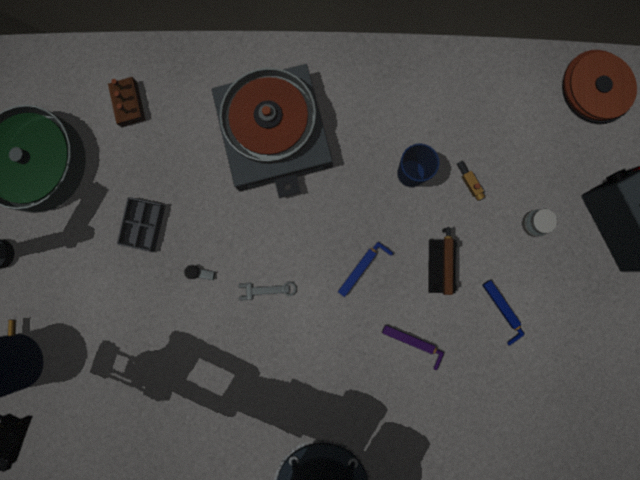

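View pics/side0.png

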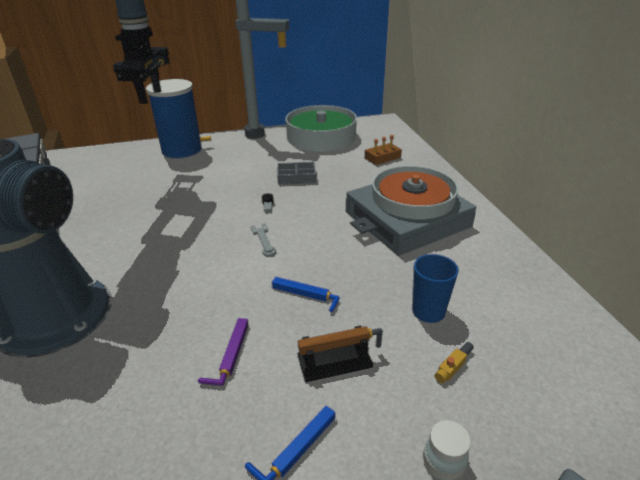

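Top view: the tray tongue is at (288,187) and the grinder at (270,125). Hook-shaped candidates are blue (362,270), blue (503,310), purple (415,340), and wooden with a dark rod, in the black rest, at (448,263). Only the last has the wooden handle and dark steel rod described. I'll confirm it with a crop and measure.

```bash
python3 - <<'E'
from h import *
s=load('top');C=cloud(s);a=s['a']
c1=cv2.resize(a[215:310,400:500],(400,380),interpolation=cv2.INTER_CUBIC);c2=cv2.resize(a[160:210,240:340],(400,200),interpolation=cv2.INTER_CUBIC)
save('crop1',np.vstack([c1,c2]))
# handle top
def rect(m,n):
    P=C[m][:,:2].astype(np.float32); r=cv2.minAreaRect(P*1000); print(n,m.sum(),r,'medz',np.median(C[m][:,2]).round(4))
v,u=np.mgrid[0:480,0:640]
box=lambda x0,x1,y0,y1:(u>=x0)&(u<x1)&(v>=y0)&(v<y1)
hsv=cv2.cvtColor(a,cv2.COLOR_RGB2HSV)
wood=box(425,470,220,305)&(C[...,2]>.052)&(C[...,2]<.075)&(hsv[...,1]>100)
rect(wood,'wood')
P=C[wood][:,:2];c=P.mean(0);w=np.linalg.svd(P-c,full_matrices=False)[2][0];print(c,w,np.degrees(np.arctan2(w[1],w[0])))
rod=box(425,470,215,240)&(C[...,2]>.04)&~wood
print('rod',C[rod].mean(0),rod.sum())
base=box(205,340,60,200)&(C[...,2]>.05)&(C[...,2]<.07); rect(base,'grinder')
ton=box(265,315,165,205)&(C[...,2]>.022)&(C[...,2]<.045); rect(ton,'tongue')
for uu,vv in [(288,187),(278,187),(300,187),(288,193)]: print(uu,vv,world(s,uu,vv))
print('cam',np.linalg.inv(s['T'])[:3,3])
# side view
s=load('side');C=cloud(s);hsv=cv2.cvtColor(s['a'],cv2.COLOR_RGB2HSV)
wood=box(290,385,320,365)&(C[...,2]>.058)&(C[...,2]<.075)&(hsv[...,1]>100)
rect(wood,'wood side')
base=box(340,480,170,260)&(C[...,2]>.055)&(C[...,2]<.064); rect(base,'grinder side')
ton=box(335,385,205,240)&(C[...,2]>.026)&(C[...,2]<.038); rect(ton,'tongue')
E
```

```text
wood 538 ((505.19970703125, -253.42788696289062), (122.89787292480469, 29.907245635986328), 6.582849979400635) medz 0.0647
[ 0.50509816 -0.25238058] [-0.99994198 -0.01077194] -179.38280144336886
rod [ 0.57047546 -0.23905605  0.11236993] 55
grinder 4290 ((800.5017700195312, 135.52426147460938), (232.08985900878906, 221.75619506835938), 16.11485481262207) medz 0.0609
tongue 451 ((677.47314453125, 76.75663757324219), (48.545867919921875, 92.13107299804688), 16.235607147216797) medz 0.0321
288 187 [ 6.73025196e-01  9.80837932e-02 -3.32842393e-04]
278 187 [0.6663029  0.11690233 0.03346252]
300 187 [0.67353632 0.07062292 0.0007181 ]
288 193 [0.65362879 0.09436005 0.03261263]
cam [ 0.47899785 -0.00634237  1.06354593]
wood side 743 ((504.5755310058594, -254.69056701660156), (125.13740539550781, 19.661422729492188), 0.9671518206596375) medz 0.0649
grinder side 1709 ((800.4837036132812, 134.36624145507812), (233.57781982421875, 222.4445343017578), 15.9615478515625) medz 0.0604
tongue 401 ((666.73486328125, 120.22035217285156), (53.24845504760742, 147.18734741210938), 14.802845001220703) medz 0.0322
```

View pics/crop1.png

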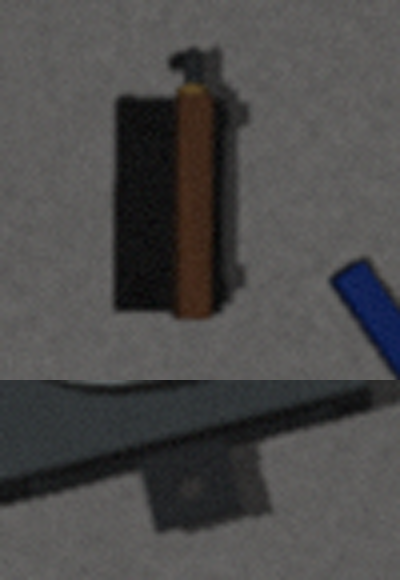

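The crop confirms it: brown wooden handle, dark rod with the prong at the top end (+x), black rest. The hole shows at about (288,187). Next I go over the tray with the tool aligned at 16° and take a close look.

Emit:
arm_command --deltas '[1,0,0,0,-0.154,1,0,0,0,-0.154,1,0,0,0,-0.154,1,0,0,0,-0.152,1,-0.02,-0.055,0,0,1,-0.02,-0.055,0,0,1,-0.02,-0.055,0,0,1,-0.02,-0.055,0,0,1,-0.02,-0.055,0,0,1,-0.02,-0.055,0,0,1,-0.02,-0.055,0,0,1,-0.02,-0.055,0,0]'

```text
time: 1.6
position: [0.4811, 0.2097, 0.189]
tool_rot: [-0.139, 0.99, 0.0, -0.0]
ft_force: [-0.3, 0.8, -0.5]
grip_width: 0.0872
grip_force: 0.0
```

Emit:
arm_command --deltas '[1,-0.02,-0.055,0,0,1,-0.02,-0.055,0,0,1,-0.02,-0.052,0,0,1,0,0,0,0,1,0,0,0,0]'

```text
time: 2.22
position: [0.5816, 0.0724, 0.1885]
tool_rot: [-0.139, 0.99, 0.001, -0.001]
ft_force: [0.2, 0.2, -0.1]
grip_width: 0.087
grip_force: 0.0
```

```bash
python3 - <<'E'
from h import *
a,_=grab('wrist');save('w1',a);print(status.get_obs()['position'])
s=load('wrist');print('hole px guess',proj(s,(.663,.0955,.032)),np.linalg.inv(s['T'])[:3,3])
E
```

```text
[0.58129349 0.0731144  0.18868564]
hole px guess (np.float64(313.4846780181301), np.float64(287.10347834539107)) [0.50889101 0.04931423 0.38397194]
```

View pics/w1.png

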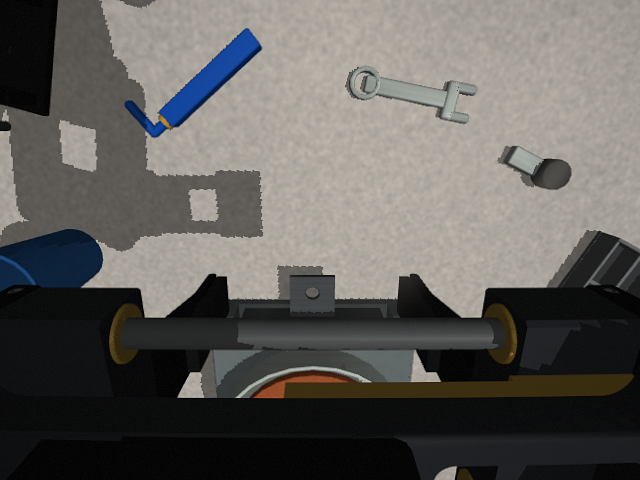

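The wrist view shows the tongue at (290–335, 275–315) with its hole at about (313,293), close to the predicted (313,287). I'll measure the hole and tongue from this view.

```bash
python3 - <<'E'
from h import *
s=load('wrist');a=s['a'];g=cv2.cvtColor(a,cv2.COLOR_RGB2GRAY);C=cloud(s)
sub=g[283:304,302:325].astype(int)
print(sub[::1,::2])
m=np.zeros_like(g,bool);m[270:318,285:340]=True
m&=(C[...,2]>.026)&(C[...,2]<.038)
print(m.sum(),np.median(C[m][:,2]))
r=cv2.minAreaRect((C[m][:,:2]*1000).astype(np.float32));print(r)
# hole: bright pixels inside tongue
from scipy import ndimage
hm=np.zeros_like(m);hm[284:303,303:323]=True
hm&=(g>g[284:303,303:323].mean()+25)
vv,uu=np.nonzero(hm);print('hole px',uu.mean(),vv.mean(),hm.sum(),uu.min(),uu.max(),vv.min(),vv.max())
print(world(s,(uu.min()+uu.max())/2,(vv.min()+vv.max())/2,z=.032),world(s,(uu.min()+uu.max())/2,(vv.min()+vv.max())/2,z=.026))
q=status.get_obs()['tool_rot'];print('yaw x',np.degrees(2*np.arctan2(q[1],q[0])))
E
```

```text
[[ 66  67  66  66  65  67  67  65  68  67  66  66]
 [ 68  69  69  67  68  67  69  69  69  69  70  71]
 [ 72  72  71  73  71  71  71  73  73  72  72  72]
 [ 70  69  70  70  71  68  70  70  71  71  71  72]
 [ 71  69  69  64  74  84  70  68  69  69  70  71]
 [ 69  71  68  76  96  98  99  68  68  70  71  70]
 [ 65  66  65  95  96  96  94  95  59  67  68  68]
 [ 66  65  86  96  95  94  91  92  53  74  67  67]
 [ 70  69  94  95  96  94  90  91  77  69  70  71]
 [ 69  67  94  95  96  95  92  92  86  68  70  71]
 [ 67  68  89  96  99  97  93  95  63  67  68  66]
 [ 69  68  59  98  97  96  95 100  39  66  68  69]
 [ 67  67  38  93  97  95  97  97  26  67  68  67]
 [ 70  70  55  54  93  94  95  43  39  70  70  71]
 [ 73  73  68  28  34  56  42  22  54  71  72  71]
 [ 72  70  70  53  29  23  25  46  71  72  70  71]
 [ 68  66  68  65  56  43  49  60  68  68  69  68]
 [ 68  67  68  67  65  62  61  69  68  69  68  68]
 [ 68  69  67  68  68  69  69  69  69  68  68  68]
 [ 69  68  69  68  69  69  68  67  67  67  68  67]
 [ 68  69  70  69  69  70  70  69  70  70  69  70]]
1871 0.03198530806333483
((674.7744750976562, 96.96025085449219), (49.653629302978516, 61.82950210571289), 16.266921997070312)
hole px 312.25 292.5833333333333 24 307 317 288 295
[0.66855122 0.09538313 0.032     ] [0.67127292 0.09616845 0.026     ]
yaw x 196.0290332558882
```

The hole's top centre is at about (0.6705, 0.0955). Now to the hook.

Emit:
arm_command --deltas '[1,0.0272,-0.0487,0,0,1,0.0272,-0.0487,0,0,1,0.0272,-0.0487,0,0,1,0.0272,-0.0487,0,0,1,0.0272,-0.0487,0,0,1,0.0272,-0.0487,0,0,1,0,0,0,0.135,1,0,0,0,0.134,1,0,0,0,0,1,0,0,0,0]'

```text
time: 3.52
position: [0.5064, -0.2523, 0.1893]
tool_rot: [-0.007, 1.0, 0.0, -0.0]
ft_force: [-0.9, 0.8, -0.0]
grip_width: 0.0866
grip_force: 0.0
```

```bash
python3 - <<'E'
from h import *
a,_=grab('wrist');save('w2',a);o=status.get_obs();print(o['position'],o['q'])
s=load('wrist');q=o['tool_rot'];print('yaw x',np.degrees(2*np.arctan2(q[1],q[0])))
C=cloud(s);hsv=cv2.cvtColor(a,cv2.COLOR_RGB2HSV)
m=(C[...,2]>.060)&(C[...,2]<.069)&(hsv[...,1]>80)&(abs(C[...,0]-.505)<.1)&(abs(C[...,1]+.253)<.05)
P=C[m];print(m.sum(),np.median(P[:,2]),cv2.minAreaRect((P[:,:2]*1000).astype(np.float32)))
E
```

```text
[ 0.50646529 -0.25256446  0.18933224] [-6.60004236e-01  4.47914853e-01  1.58277075e+00  2.61439991e-06
  1.11108514e+00 -2.24406389e+00]
yaw x 180.75986593446066
2393 0.06473082357839899 ((506.38623046875, -254.51681518554688), (124.19493865966797, 17.831796646118164), 0.33994871377944946)
```

View pics/w2.png

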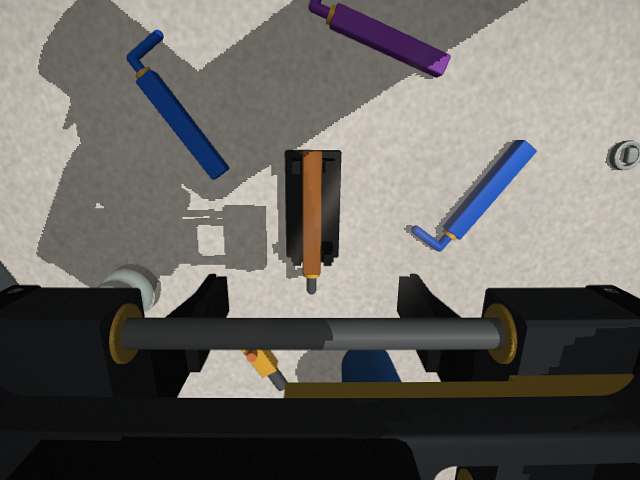

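Handle centre is at about (0.5047, -0.2545), within 1.5–2 mm of the TCP; in the view it is at column 312, prong at row 285, in the black rest. I'll descend and grip.

Emit:
arm_command --deltas '[0.2,0.0015,-0.002,0.03,0.004,0.2,0,0,0.05,0,0.2,0,0,0.045,0,0.2,0,0,0.02,0,0.2,0,0,0.008,0,0.2,0,0,0,0,-1,0,0,0,0,-1,0,0,0,0,-1,0,0,0,0,-1,0,0,0,0,-1,0,0,0,0]' --newtons 45

```text
time: 4.95
position: [0.5049, -0.2557, 0.0364]
tool_rot: [-0.003, 1.0, -0.0, 0.0]
ft_force: [-0.6, -1.3, -0.1]
grip_width: 0.0101
grip_force: 0.0
```

```bash
python3 - <<'E'
from h import *
a,_=grab('wrist');b,_=grab('side');o=status.get_obs();print(o['position'],o['grip_width'],o['grip_force'])
save('w3',np.hstack([cv2.resize(a[120:360,200:440],(400,400)),cv2.resize(b[270:420,250:400],(400,400))]))
E
```

```text
[ 0.50485431 -0.25564592  0.03625399] 0.00397880178356084 0.0
```

View pics/w3.png

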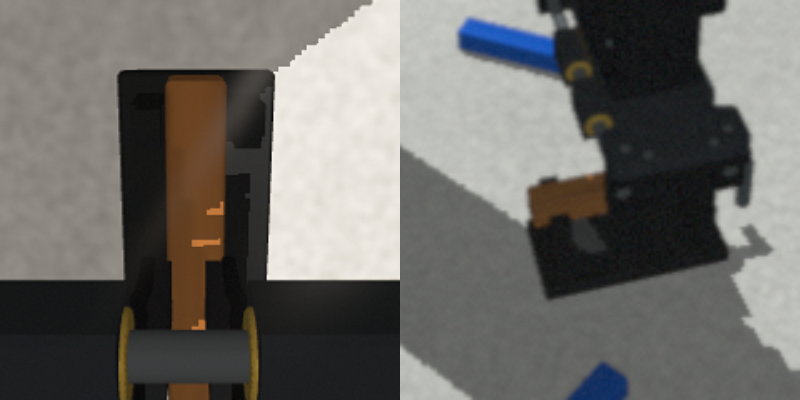

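Emit:
arm_command --deltas '[-1,0,0,0,0,-1,0,0,0,0,-1,0,0,0,0]'

```text
time: 5.42
position: [0.5049, -0.2556, 0.0362]
tool_rot: [-0.003, 1.0, 0.0, -0.0]
ft_force: [-0.7, -0.3, -0.0]
grip_width: 0.0004
grip_force: 0.0
```

```bash
python3 - <<'E'
from h import *
a,_=grab('wrist');o=status.get_obs();print({k:np.round(o[k],4) for k in ('position','grip_width','grip_force','ft_force','moment')})
save('w4',cv2.resize(a[180:400,100:540],(800,400)))
E
```

```text
{'position': array([ 0.5049, -0.2556,  0.0362]), 'grip_width': np.float64(0.0004), 'grip_force': np.float64(0.0), 'ft_force': array([ 0.1119,  0.3785, -1.0394]), 'moment': array([0.0233, 0.0258, 0.0156])}
```

View pics/w4.png

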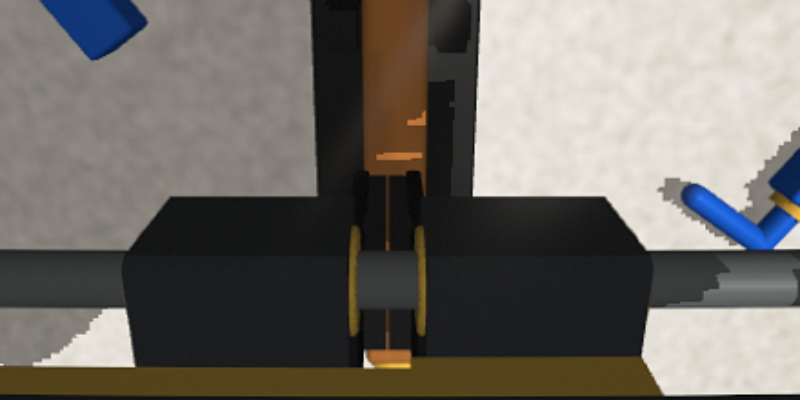

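```bash
python3 - <<'E'
from h import *
s=load('wrist');C=cloud(s)
# crop px -> image px: u=100+X*440/800, v=180+Y*220/400
for X,Y in [(395,150),(395,168),(372,190),(405,190),(388,200),(388,230),(372,230),(405,230),(360,180),(413,180),(388,310),(372,330),(405,330),(390,356),(360,330)]:
    u,v=100+X*.55,180+Y*.55
    print((X,Y),np.round(C[int(round(v)),int(round(u))],4))
b=load('side');D=cloud(b);b_=grab('side');b=load('side');D=cloud(b)
# gripper points near rest in side view: lowest z by region
m=(abs(D[...,0]-.505)<.03)&(abs(D[...,1]+.255)<.09)&(D[...,2]>.005)
P=D[m];
for y0 in np.arange(-.34,-.17,.02):
    k=(P[:,1]>y0)&(P[:,1]<y0+.02)
    if k.sum(): print(round(y0,2),k.sum(),np.round(np.percentile(P[k,2],[0,5,25,50,95]),3))
E
```

```text
(395, 150) [ 0.4908 -0.2548  0.0658]
(395, 168) [ 0.4967 -0.2547  0.0647]
(372, 190) [ 0.4969 -0.2606  0.0794]
(405, 190) [ 0.4965 -0.2521  0.0803]
(388, 200) [ 0.4973 -0.2568  0.0852]
(388, 230) [ 0.5027 -0.2568  0.0904]
(372, 230) [ 0.4966 -0.2602  0.1021]
(405, 230) [ 0.4972 -0.2527  0.1008]
(360, 180) [ 0.496  -0.2641  0.0755]
(413, 180) [ 0.4957 -0.25    0.076 ]
(388, 310) [ 0.5425 -0.2564  0.0659]
(372, 330) [ 0.5108 -0.2598  0.1196]
(405, 330) [ 0.512 -0.253  0.118]
(390, 356) [ 0.5604 -0.2557  0.0648]
(360, 330) [ 0.5035 -0.262   0.1296]
-0.34 761 [0.14  0.181 0.182 0.183 0.388]
-0.32 2938 [0.174 0.183 0.209 0.241 0.414]
-0.3 3033 [0.005 0.161 0.249 0.288 0.408]
-0.28 1426 [0.006 0.009 0.053 0.275 0.412]
-0.26 695 [0.007 0.009 0.01  0.065 0.413]
-0.24 456 [0.007 0.009 0.163 0.412 0.432]
-0.22 1104 [0.155 0.402 0.419 0.433 0.459]
-0.2 1519 [0.154 0.406 0.432 0.455 0.489]
-0.18 140 [0.142 0.146 0.182 0.492 0.503]
```

Emit:
arm_command --deltas '[0.2,0,0,0,0,0.2,0,0,0,0,0.2,0,0,0,0,0.2,0,0,0,0,0.2,0,0,0,0,0.2,0,0,0,0]'

```text
time: 6.28
position: [0.5049, -0.2557, 0.0363]
tool_rot: [-0.003, 1.0, -0.0, 0.0]
ft_force: [-0.3, 0.8, -0.7]
grip_width: 0.0493
grip_force: 0.0
```

```bash
python3 - <<'E'
from h import *
a,_=grab('wrist');b,_=grab('side');o=status.get_obs();print({k:np.round(o[k],4) for k in ('position','grip_width','q')})
s=load('wrist');C=cloud(s)
for side in (-1,1):
  for r in range(262,300,3):
    row=[]
    m=(np.arange(640)>180)&(np.arange(640)<450)
    k=m&(side*(C[r,:,1]+.2556)>.02)&(side*(C[r,:,1]+.2556)<.06)&(abs(C[r,:,0]-.505)<.02)&(C[r,:,2]>.015)
    if k.any():
        u=np.nonzero(k)[0];print(side,r,u.min(),u.max(),np.round(C[r,u].mean(0),4))
save('w5',np.hstack([cv2.resize(a[200:350,200:430],(460,300)),cv2.resize(b[270:420,270:420],(300,300),interpolation=cv2.INTER_CUBIC)]))
E
```

```text
{'position': array([ 0.5049, -0.2556,  0.0363]), 'grip_width': np.float64(0.051), 'q': array([-0.6661,  0.6682,  1.7038,  0.    ,  0.7696, -2.2431])}
-1 274 246 253 [ 0.4959 -0.2886  0.0699]
-1 277 245 263 [ 0.4967 -0.286   0.0719]
-1 280 243 263 [ 0.4968 -0.286   0.0753]
-1 283 242 263 [ 0.497  -0.2857  0.0785]
-1 286 240 264 [ 0.4972 -0.2855  0.0814]
-1 289 239 264 [ 0.4976 -0.2853  0.084 ]
-1 292 237 264 [ 0.4978 -0.2852  0.0867]
-1 295 235 264 [ 0.4982 -0.2853  0.089 ]
-1 298 232 264 [ 0.4983 -0.2855  0.0918]
1 274 372 379 [ 0.4954 -0.2255  0.0704]
1 277 362 380 [ 0.4963 -0.228   0.072 ]
1 280 362 382 [ 0.4963 -0.2281  0.0756]
1 283 362 383 [ 0.4964 -0.2284  0.079 ]
1 286 361 385 [ 0.4968 -0.2286  0.0815]
1 289 361 386 [ 0.4971 -0.2289  0.0843]
1 292 361 388 [ 0.4974 -0.2289  0.0869]
1 295 361 390 [ 0.4977 -0.2288  0.0894]
1 298 361 393 [ 0.4979 -0.2286  0.0919]
```

View pics/w5.png

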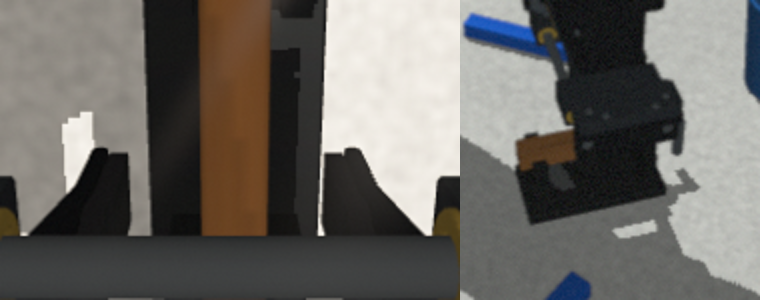

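The camera puts the finger tips at z≈0.070, above the handle top at 0.065, while the reported TCP is 0.036. The pads closed above the handle: the real tips sit about 34 mm higher than the reported TCP, with x and y in agreement. I'll descend by that much, carefully.

Emit:
arm_command --deltas '[0.2,0,0,0.008,0,0.2,0,0,0.007,0,0.2,0,0,0,0]'

```text
time: 6.75
position: [0.5042, -0.2552, 0.0203]
tool_rot: [-0.003, 1.0, 0.001, -0.001]
ft_force: [0.3, -0.8, -0.0]
grip_width: 0.0526
grip_force: 0.0
```

```bash
cat > tip.py <<'E'
from h import *
a,_=grab('wrist');o=status.get_obs();p=o['position'];print(np.round(p,4),np.round(o['ft_force'],1),o['grip_width'])
s=load('wrist');C=cloud(s)
m=np.zeros((480,640),bool);m[255:298,200:430]=True
m&=(abs(C[...,0]-p[0]+.008)<.006)&(abs(C[...,1]-p[1])>.022)&(abs(C[...,1]-p[1])<.045)&(C[...,2]>.018)
for sg in(-1,1):
    k=m&(sg*(C[...,1]-p[1])>0);print(sg,k.sum(),np.percentile(C[k][:,2],[1,5,20]).round(4),C[k].mean(0).round(4))
print('T cam z',np.linalg.inv(s['T'])[:3,3])
E
python3 tip.py
```

```text
[ 0.5045 -0.2554  0.0206] [ 0.3 -0.9 -0.5] 0.05253071902054387
-1 540 [0.0528 0.0544 0.059 ] [ 0.4965 -0.2868  0.0665]
1 542 [0.053  0.0549 0.0592] [ 0.4961 -0.2265  0.0667]
T cam z [ 0.42835447 -0.25746596  0.2156526 ]
```

Emit:
arm_command --deltas '[0.2,0,0,0.008,0,0.2,0,0,0.008,0,-1,0,0,0,0,-1,0,0,0,0,-1,0,0,0,0,-1,0,0,0,0,-1,0,0,0,0]' --newtons 45

```text
time: 7.68
position: [0.5049, -0.2552, 0.0055]
tool_rot: [-0.003, 1.0, 0.0, 0.0]
ft_force: [0.1, 1.9, 2.0]
grip_width: 0.0176
grip_force: 45.0
```

Gripped: width 17.6 mm, 45 N. Lift clear, turn and carry to above the hole.

Emit:
arm_command --deltas '[-1,0,0,-0.015,0,-1,0,0,-0.04,0,-1,0,0,-0.045,0,-1,0,0,-0.03,0,-1,0,0,0,-0.137,-1,0,0,0,-0.137]'

```text
time: 8.43
position: [0.505, -0.256, 0.137]
tool_rot: [-0.142, 0.99, -0.001, 0.001]
ft_force: [0.4, 0.2, -1.5]
grip_width: 0.0175
grip_force: 45.0
```

Emit:
arm_command --deltas '[-1,-0.0252,0.0416,0,0,-1,-0.0252,0.0416,0,0,-1,-0.0252,0.0416,0,0,-1,-0.0252,0.0416,0,0,-1,-0.0252,0.0416,0,0,-1,-0.0252,0.0416,0,0,-1,-0.0252,0.0416,0,0,-1,0,0,0.04,0,-1,0,0,0.03,0,-1,0,0,0,0,-1,0,0,0,0]'

```text
time: 9.8
position: [0.5949, 0.0727, 0.0666]
tool_rot: [-0.14, 0.99, -0.0, 0.001]
ft_force: [-0.1, 1.2, -1.1]
grip_width: 0.0178
grip_force: 45.0
```

```bash
python3 - <<'E'
from h import *
b,_=grab('side');t,_=grab('top');w,_=grab('wrist');o=status.get_obs();print({k:np.round(o[k],4) for k in ('position','grip_width','ft_force','moment')})
q=o['tool_rot'];print('yaw',np.degrees(2*np.arctan2(q[1],q[0])))
save('s6',np.hstack([cv2.resize(b[160:260,310:410],(400,400),interpolation=cv2.INTER_CUBIC),cv2.resize(t[150:250,240:340],(400,400),interpolation=cv2.INTER_CUBIC)]))
E
```

```text
{'position': array([0.5952, 0.0726, 0.067 ]), 'grip_width': np.float64(0.0175), 'ft_force': array([-0.248 , -0.1483, -1.2   ]), 'moment': array([0.0373, 0.0479, 0.0012])}
yaw 196.03559270237946
```

View pics/s6.png

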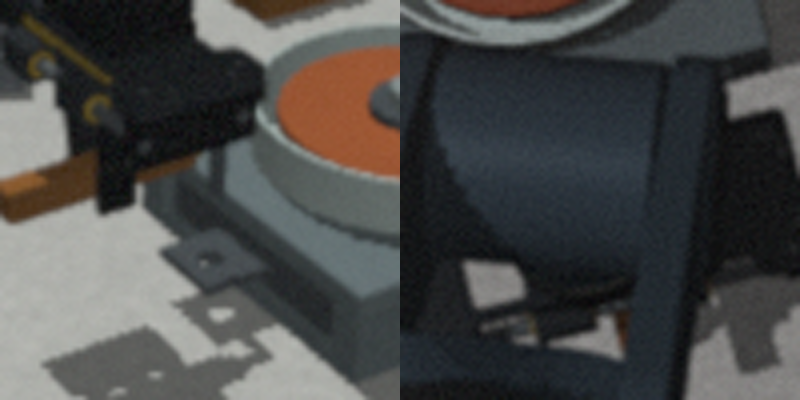

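Crops: in the side view the hole is visible at crop (208,262), i.e. about (362,225) in the image, and the handle runs off behind the gripper. The prong itself is hidden by the gripper body. I'll check numerically, using projection and depth.

```bash
python3 - <<'E'
from h import *
s=load('side');C=cloud(s);o=status.get_obs();p=o['position']
c,sn=np.cos(np.radians(16.03)),np.sin(np.radians(16.03))
tip=lambda z:(p[0]+.0794*c,p[1]+.0794*sn,z)
print('tip xy',tip(0)[:2]);
for z in (.0765,.095,.1165): print(z,np.round(proj(s,tip(z)),1))
for n in (0,.06): print('axis at',n,np.round(proj(s,(p[0]+n*c,p[1]+n*sn,.1165)),1))
print('handle rear end',proj(s,(p[0]-.06*c,p[1]-.06*sn,.1165)))
print('hole',proj(s,(.6705,.0955,.032)))
# cloud near hook in tray frame coordinates
d=C-np.array([p[0],p[1],0]);X=d[...,0]*c+d[...,1]*sn;Y=-d[...,0]*sn+d[...,1]*c
m=(X>.05)&(X<.1)&(abs(Y)<.03)&(C[...,2]>.06)&(C[...,2]<.14)
v,u=np.nonzero(m);print('pts',m.sum())
for i in range(0,len(v),max(1,len(v)//25)): print(u[i],v[i],np.round([X[v[i],u[i]],Y[v[i],u[i]],C[v[i],u[i],2]],4))
m=(X<-.02)&(X>-.08)&(abs(Y)<.02)&(C[...,2]>.1)&(C[...,2]<.13)
hs=cv2.cvtColor(s['a'],cv2.COLOR_RGB2HSV)[...,1]>100; m&=hs
A=np.c_[X[m],np.ones(m.sum())];print('handle',m.sum(),X[m].min(),np.percentile(C[m][:,2],[2,50,98]),np.percentile(Y[m],[2,50,98]))
# hole centroid in side view
g=cv2.cvtColor(s['a'],cv2.COLOR_RGB2GRAY);print(g[220:231,354:371])
E
```

```text
tip xy (np.float64(0.6714793004978363), np.float64(0.09456576457108815))
0.0765 [364.4 208.1]
0.095 [364.8 201.2]
0.1165 [365.2 192.9]
axis at 0 [335.1 202.4]
axis at 0.06 [358.  195.2]
handle rear end (np.float64(311.0178189954302), np.float64(209.92534856956627))
hole (np.float64(363.11438468180705), np.float64(224.08048584641847))
pts 57
365 196 [ 0.0755 -0.0052  0.1122]
363 197 [ 0.072  -0.0025  0.1094]
365 197 [ 0.0769 -0.0034  0.1083]
362 198 [ 0.071  -0.0003  0.106 ]
364 198 [ 0.0747 -0.0029  0.1062]
356 199 [ 0.0502 -0.0068  0.113 ]
358 199 [ 0.0546 -0.0082  0.1124]
363 199 [ 0.073  -0.0016  0.1034]
365 199 [ 0.0775 -0.003   0.1027]
358 200 [ 0.0549 -0.0079  0.1096]
363 200 [ 0.0711 -0.0043  0.1027]
365 200 [ 0.0775 -0.0032  0.1002]
362 201 [ 0.07   -0.0022  0.0994]
364 201 [ 0.0751 -0.0028  0.0982]
362 202 [0.0731 0.0019 0.0937]
364 202 [ 0.0739 -0.0047  0.0969]
362 203 [0.0725 0.0009 0.0918]
364 203 [ 0.0728 -0.0064  0.0955]
362 204 [ 0.0715 -0.0007  0.0903]
364 204 [ 0.0755 -0.0028  0.0901]
362 205 [0.0728 0.0009 0.0864]
364 205 [ 0.0747 -0.0042  0.0884]
362 206 [0.0723 0.
[... 400 characters left out ...]
 81  76  76  79  78  79  77  75  77  78  78  78  76  69  54]
 [ 80  79  77  75  77  77  72  69  72  68  72  77  77  79  77  78  67]
 [ 76  77  77  77  78  68  63  55  56  54  58  70  76  76  76  77  76]
 [ 74  74  75  82  75  66  59  55  53  53  51  59  69  77  80  78  77]
 [ 64  72  75  78  78  75  96  93  62  57  56  61  74  77  77  78  76]
 [ 62  63  72  76  76  77  96  90  75  69  69  72  75  78  78  75  74]
 [ 97  61  61  72  76  78  80  76  74  74  80  77  77  79  78  80  73]
 [142 105  70  62  75  76  76  77  76  77  76  72  77  74  72  70  73]
 [170 153 117  75  62  71  75  78  76  77  76  72  69  59  54  55  56]
 [177 171 155 122  80  63  67  73  74  73  70  63  56  52  47  44  51]]
```

The prong is visible in depth at columns 362–366, agreeing with the model, and the side-camera bias is the same for hole and prong. I need about 1 mm of correction, then down slowly.

Emit:
arm_command --deltas '[-1,0.0007,0.0011,0.02,0,-1,0,0,0.018,0,-1,0,0,0.004,0,-1,0,0,0.004,0,-1,0,0,0,0]'

```text
time: 10.58
position: [0.5931, 0.0738, 0.0193]
tool_rot: [-0.14, 0.99, -0.0, 0.0]
ft_force: [0.4, 0.1, -1.5]
grip_width: 0.0173
grip_force: 45.0
```

```bash
cat > st.py <<'E'
from h import *
o=status.get_obs();print({k:np.round(o[k],4).tolist() for k in ('time','position','ft_force','moment','grip_width')})
E
python3 st.py
```

```text
{'time': 10.575, 'position': [0.5931, 0.0738, 0.0193], 'ft_force': [0.3962, 0.1482, -1.5296], 'moment': [-0.0067, 0.0194, -0.0027], 'grip_width': 0.0173}
```

Emit:
arm_command --deltas '[-1,0,0,0.004,0,-1,0,0,0.004,0,-1,0,0,0.003,0,-1,0,0,0,0]'

```text
time: 11.08
position: [0.5928, 0.0739, 0.0079]
tool_rot: [-0.14, 0.99, 0.0, -0.0]
ft_force: [0.0, -0.1, -1.3]
grip_width: 0.0174
grip_force: 45.0
```

```bash
python3 st.py; python3 - <<'E'
from h import *
b,_=grab('side')
s=load('side');C=cloud(s);p=status.get_obs()['position'];c,sn=np.cos(np.radians(16.03)),np.sin(np.radians(16.03))
d=C-np.array([p[0],p[1],0]);X=d[...,0]*c+d[...,1]*sn;Y=-d[...,0]*sn+d[...,1]*c
m=(X>.06)&(X<.09)&(abs(Y)<.012)&(C[...,2]>.036)&(C[...,2]<.06)
print('prong',m.sum(),X[m].mean(),Y[m].mean(),C[m][:,2].min(),C[m][:,2].max())
m=(X>.045)&(X<.12)&(abs(Y)<.03)&(C[...,2]>.028)&(C[...,2]<.036)
print('tongue X',np.percentile(X[m],[1,3,50,97]),'Y',np.percentile(Y[m],[2,98]),m.sum())
save('s7',cv2.resize(b[160:260,310:410],(600,600),interpolation=cv2.INTER_CUBIC))
E
```

```text
{'time': 11.075, 'position': [0.5928, 0.0739, 0.0079], 'ft_force': [0.0363, -0.0604, -1.3127], 'moment': [0.0549, 0.0647, 0.0238], 'grip_width': 0.0174}
prong 13 0.0738632691831374 -0.003766289461047952 0.036101642027667635 0.04551281885113356
tongue X [0.05749629 0.05823449 0.08362948 0.10786058] Y [-0.02638579  0.01213109] 217
```

The prong is in the hole with no contact force. Now I draw gently, reading force.

Emit:
arm_command --deltas '[-1,0.003,0,0,0,-1,0.003,0,0,0,-1,0.003,0,0,0,-1,0.003,0,0,0,-1,0.003,0,0,0,-1,0.003,0,0,0]'

```text
time: 11.88
position: [0.5759, 0.0688, 0.0084]
tool_rot: [-0.14, 0.99, -0.0, 0.001]
ft_force: [4.3, 1.5, -3.1]
grip_width: 0.0177
grip_force: 45.0
```

```bash
python3 st.py
```

```text
{'time': 11.875, 'position': [0.5759, 0.0688, 0.0084], 'ft_force': [4.3247, 1.5149, -3.1308], 'moment': [0.2482, -0.6873, 0.0415], 'grip_width': 0.0177}
```

Steady friction of about 4.5 N. The tray started about 6 mm inside flush, so another 12 mm is safely short of the earliest stop.

Emit:
arm_command --deltas '[-1,0.002,0,0,0,-1,0.002,0,0,0,-1,0.002,0,0,0,-1,0.002,0,0,0,-1,0.002,0,0,0,-1,0.002,0,0,0]'

```text
time: 12.62
position: [0.5641, 0.0655, 0.0083]
tool_rot: [-0.14, 0.99, -0.0, 0.0]
ft_force: [3.8, 2.1, -1.9]
grip_width: 0.0178
grip_force: 45.0
```

```bash
python3 st.py
```

```text
{'time': 12.625, 'position': [0.5641, 0.0655, 0.0083], 'ft_force': [3.8043, 2.0608, -1.9391], 'moment': [0.3039, -0.7724, -0.0404], 'grip_width': 0.0178}
```

Emit:
arm_command --deltas '[-1,0.001,0,0,0,-1,0.001,0,0,0,-1,0.001,0,0,0]'

```text
time: 13.0
position: [0.5613, 0.0647, 0.0083]
tool_rot: [-0.14, 0.99, -0.0, 0.0]
ft_force: [4.2, 2.0, -1.8]
grip_width: 0.0177
grip_force: 45.0
```

Emit:
arm_command --deltas '[-1,0.001,0,0,0,-1,0.001,0,0,0,-1,0.001,0,0,0]'

```text
time: 13.38
position: [0.5583, 0.0639, 0.0083]
tool_rot: [-0.14, 0.99, -0.0, 0.0]
ft_force: [5.3, 2.1, -1.8]
grip_width: 0.0174
grip_force: 45.0
```

Emit:
arm_command --deltas '[-1,0.001,0,0,0,-1,0.001,0,0,0]'

```text
time: 13.62
position: [0.5563, 0.0633, 0.0083]
tool_rot: [-0.14, 0.99, -0.0, 0.0]
ft_force: [3.8, 0.9, -2.3]
grip_width: 0.0177
grip_force: 45.0
```

Emit:
arm_command --deltas '[-1,0.001,0,0,0,-1,0.001,0,0,0,-1,0.0005,0,0,0]'

```text
time: 14.0
position: [0.5539, 0.0626, 0.0083]
tool_rot: [-0.14, 0.99, -0.0, 0.0]
ft_force: [4.3, 2.3, -1.1]
grip_width: 0.0177
grip_force: 45.0
```

Emit:
arm_command --deltas '[-1,0.001,0,0,0,-1,0.001,0,0,0,-1,0.0005,0,0,0]'

```text
time: 14.38
position: [0.5515, 0.0619, 0.0083]
tool_rot: [-0.14, 0.99, 0.0, 0.0]
ft_force: [4.7, 1.7, -0.8]
grip_width: 0.0175
grip_force: 45.0
```

Emit:
arm_command --deltas '[-1,0.001,0,0,0,-1,0.001,0,0,0,-1,0.0005,0,0,0]'

```text
time: 14.75
position: [0.5491, 0.0613, 0.0083]
tool_rot: [-0.14, 0.99, -0.0, -0.0]
ft_force: [4.2, 1.3, -1.0]
grip_width: 0.0174
grip_force: 45.0
```

Emit:
arm_command --deltas '[-1,0.001,0,0,0,-1,0.001,0,0,0,-1,0.0005,0,0,0]'

```text
time: 15.12
position: [0.5467, 0.0605, 0.0083]
tool_rot: [-0.14, 0.99, 0.0, -0.0]
ft_force: [4.9, 0.9, -2.3]
grip_width: 0.0174
grip_force: 45.0
```

Emit:
arm_command --deltas '[-1,0.001,0,0,0,-1,0.001,0,0,0,-1,0.0005,0,0,0]'

```text
time: 15.5
position: [0.545, 0.0597, 0.0083]
tool_rot: [-0.14, 0.99, -0.0, 0.001]
ft_force: [5.5, 1.6, -3.3]
grip_width: 0.0178
grip_force: 45.0
```

Emit:
arm_command --deltas '[-1,0.001,0,0,0,-1,0.0005,0,0,0]'

```text
time: 15.75
position: [0.5452, 0.0595, 0.0084]
tool_rot: [-0.139, 0.99, -0.0, 0.002]
ft_force: [9.2, 1.8, -4.5]
grip_width: 0.0178
grip_force: 45.0
```

Emit:
arm_command --deltas '[-1,0.001,0,0,0,-1,0.001,0,0,0,-1,0,0,0,0]'

```text
time: 16.12
position: [0.5453, 0.0593, 0.0084]
tool_rot: [-0.139, 0.99, -0.0, 0.004]
ft_force: [10.5, 4.1, -7.5]
grip_width: 0.0177
grip_force: 45.0
```

```bash
python3 st.py
```

```text
{'time': 16.125, 'position': [0.5453, 0.0593, 0.0084], 'ft_force': [10.4814, 4.141, -7.4749], 'moment': [0.847, -1.6804, 0.1261], 'grip_width': 0.0177}
```

The tray is firmly on its stops: the TCP no longer moves and the pull is about 11 N. Back off to centre the prong in the hole.

Emit:
arm_command --deltas '[-1,-0.002,0,0,0,-1,-0.002,0,0,0,-1,-0.0015,0,0,0,-1,0,0,0,0]'

```text
time: 16.62
position: [0.5448, 0.0604, 0.008]
tool_rot: [-0.14, 0.99, 0.0, -0.001]
ft_force: [1.9, -1.4, -0.5]
grip_width: 0.0178
grip_force: 45.0
```

```bash
python3 st.py
```

```text
{'time': 16.625, 'position': [0.5448, 0.0604, 0.008], 'ft_force': [1.8591, -1.4233, -0.4903], 'moment': [0.0851, -0.3386, -0.0098], 'grip_width': 0.0178}
```

Emit:
arm_command --deltas '[-1,-0.001,0,0,0,-1,-0.001,0,0,0,-1,0,0,0,0]'

```text
time: 17.0
position: [0.5472, 0.0611, 0.008]
tool_rot: [-0.14, 0.99, 0.0, -0.001]
ft_force: [0.3, -0.4, -1.9]
grip_width: 0.0177
grip_force: 45.0
```

```bash
python3 st.py; python3 - <<'E'
from h import *
for i in range(3):
    o=status.get_obs();b,_=grab('side')
s=load('side');C=cloud(s);p=o['position'];c,sn=np.cos(np.radians(16.03)),np.sin(np.radians(16.03))
d=C-np.array([p[0],p[1],0]);X=d[...,0]*c+d[...,1]*sn;Y=-d[...,0]*sn+d[...,1]*c
m=(X>.045)&(X<.12)&(abs(Y)<.03)&(C[...,2]>.028)&(C[...,2]<.036)
print('tongue X',np.percentile(X[m],[1,3,50,97]),'Y',np.percentile(Y[m],[2,98]),m.sum())
m=(X>.06)&(X<.09)&(abs(Y)<.012)&(C[...,2]>.036)&(C[...,2]<.06)
print('prong',m.sum(),X[m].mean(),Y[m].mean())
E
python3 st.py
```

```text
{'time': 17.0, 'position': [0.5472, 0.0611, 0.008], 'ft_force': [0.3181, -0.3998, -1.9195], 'moment': [0.0263, 0.0735, 0.0229], 'grip_width': 0.0177}
tongue X [0.05548669 0.05621022 0.08063604 0.10473719] Y [-0.02617672  0.01193705] 230
prong 13 0.0745120736006823 -0.0029184396898099376
{'time': 17.15, 'position': [0.5477, 0.061, 0.0081], 'ft_force': [0.0529, 0.8232, -0.9671], 'moment': [0.0733, 0.0688, 0.025], 'grip_width': 0.0174}
```

Free of force. I'll recentre by about 0.8 mm and lift straight up.

Emit:
arm_command --deltas '[-1,0.0008,0,0,0,-1,0,0,-0.004,0,-1,0,0,-0.006,0,-1,0,0,-0.008,0,-1,0,0,-0.012,0,-1,0,0,0,0]'

```text
time: 17.9
position: [0.5486, 0.0607, 0.0397]
tool_rot: [-0.14, 0.99, -0.0, 0.001]
ft_force: [0.1, -0.6, -1.1]
grip_width: 0.0173
grip_force: 45.0
```

```bash
python3 st.py; python3 - <<'E'
from h import *
b,_=grab('side');s=load('side');C=cloud(s)
c,sn=np.cos(np.radians(16.03)),np.sin(np.radians(16.03))
d=C-np.array([.69,.103,0]);X=d[...,0]*c+d[...,1]*sn;Y=-d[...,0]*sn+d[...,1]*c
m=(X>-.14)&(X<.0)&(abs(Y)<.022)&(C[...,2]>.028)&(C[...,2]<.036)
print('tongue outer X in grinder frame',np.percentile(X[m],[1,3,97]))
q=status.get_obs()['tool_rot'];print(np.degrees(2*np.arctan2(q[1],q[0])))
E
```

```text
{'time': 17.9, 'position': [0.5486, 0.0607, 0.0397], 'ft_force': [0.1417, -0.5595, -1.0901], 'moment': [0.0157, 0.0408, 0.0482], 'grip_width': 0.0173}
tongue outer X in grinder frame [-0.09274766 -0.09233707 -0.0439103 ]
196.0580005362475
```

Emit:
arm_command --deltas '[-1,0,0,-0.05,0,-1,0,0,-0.047,0,-1,0.0215,-0.0486,0,0,-1,0.0215,-0.0486,0,0,-1,0.0215,-0.0486,0,0,-1,0.0215,-0.0486,0,0,-1,0.0216,-0.0486,0,0,-1,0.0216,-0.0485,0,0,-1,0,0,0,0.137,-1,0,0,0,0.137,-1,0,0,0,0,-1,0,0,0,0]'

```text
time: 19.45
position: [0.5037, -0.2548, 0.135]
tool_rot: [-0.004, 1.0, 0.0, -0.0]
ft_force: [-0.2, -0.4, -1.8]
grip_width: 0.0169
grip_force: 45.0
```

```bash
python3 st.py; cat > hk.py <<'E'
from h import *
o=status.get_obs();p=o['position'];q=o['tool_rot'];print('yaw',np.degrees(2*np.arctan2(q[1],q[0])))
ax=p[2]+.0495
for n in('side','wrist'):
    grab(n);s=load(n);C=cloud(s);hsv=cv2.cvtColor(s['a'],cv2.COLOR_RGB2HSV)
    d=C-np.array([p[0],p[1],ax])
    m=(abs(d[...,0])<.09)&(abs(d[...,1])<.02)&(abs(d[...,2]-.010)<.012)&(hsv[...,1]>90)&(hsv[...,0]<25)
    P=d[m];
    if len(P)<20: print(n,'few');continue
    top=P[P[:,2]>(.003 if n=='side' else -1)]
    print(n,len(P),'x',P[:,0].min().round(4),P[:,0].max().round(4),'ymid',np.percentile(P[:,1],[3,97]).round(4))
    for lo,hi in((-.07,-.05),(-.05,-.03),(-.03,-.01),(.02,.07)):
        k=(P[:,0]>lo)&(P[:,0]<hi)
        if k.sum()>5: print('  ',lo,hi,k.sum(),'z95',np.percentile(P[k,2],95).round(4),'zmed',np.median(P[k,2]).round(4),'y',np.median(P[k,1]).round(4))
E
python3 hk.py
```

```text
{'time': 19.45, 'position': [0.5037, -0.2548, 0.135], 'ft_force': [-0.2398, -0.3922, -1.7593], 'moment': [0.0518, 0.04, 0.0297], 'grip_width': 0.0169}
yaw 180.48193682262158
side 385 x -0.0628 -0.0165 ymid [-0.0106  0.0035]
   -0.07 -0.05 108 z95 0.0115 zmed 0.0092 y -0.0086
   -0.05 -0.03 174 z95 0.0113 zmed 0.0093 y -0.0081
   -0.03 -0.01 103 z95 0.0117 zmed 0.0096 y -0.0075
wrist 7418 x -0.0614 0.035 ymid [-0.0099  0.0068]
   -0.07 -0.05 1360 z95 0.0109 zmed 0.0098 y -0.0021
   -0.05 -0.03 2080 z95 0.0109 zmed 0.0099 y -0.0018
   -0.03 -0.01 1846 z95 0.0109 zmed 0.0099 y -0.0017
   0.02 0.07 982 z95 0.0107 zmed 0.0098 y -0.0009
```

The hook is level and has not slipped in the grip. Lower it into the rest.

Emit:
arm_command --deltas '[-1,-0.001,-0.0004,0.04,0,-1,0,0,0.045,0,-1,0,0,0.02,0,-1,0,0,0.012,0,-1,0,0,0.006,0,-1,0,0,0.003,0,-1,0,0,0.002,0,-1,0,0,0,0]'

```text
time: 20.55
position: [0.5051, -0.2552, 0.0077]
tool_rot: [-0.003, 1.0, 0.0, 0.0]
ft_force: [0.7, 2.3, -1.0]
grip_width: 0.0178
grip_force: 45.0
```

```bash
python3 st.py; python3 hk.py
```

```text
{'time': 20.55, 'position': [0.5051, -0.2552, 0.0077], 'ft_force': [0.6513, 2.3401, -1.0474], 'moment': [0.4464, -0.0062, -0.0091], 'grip_width': 0.0178}
yaw 180.35100606173594
side 313 x -0.0631 -0.0201 ymid [-0.0107  0.0049]
   -0.07 -0.05 102 z95 0.0116 zmed 0.0096 y -0.0075
   -0.05 -0.03 151 z95 0.0116 zmed 0.0092 y -0.0074
   -0.03 -0.01 60 z95 0.0115 zmed 0.0086 y -0.0081
wrist 7494 x -0.0614 0.0358 ymid [-0.0099  0.0069]
   -0.07 -0.05 1407 z95 0.0107 zmed 0.0096 y -0.0019
   -0.05 -0.03 2088 z95 0.0108 zmed 0.0098 y -0.0018
   -0.03 -0.01 1840 z95 0.0108 zmed 0.0098 y -0.0017
   0.02 0.07 1005 z95 0.0107 zmed 0.0098 y -0.0014
```

Emit:
arm_command --deltas '[-1,0,0.0007,0.001,0,-1,0,0,0.001,0,-1,0,0,0,0]'

```text
time: 21.02
position: [0.5051, -0.2552, 0.0055]
tool_rot: [-0.003, 1.0, -0.0, 0.0]
ft_force: [-0.6, 0.9, 1.9]
grip_width: 0.0176
grip_force: 45.0
```

```bash
python3 st.py
```

```text
{'time': 21.025, 'position': [0.5051, -0.2552, 0.0055], 'ft_force': [-0.5943, 0.9142, 1.9179], 'moment': [0.1878, 0.0524, 0.0154], 'grip_width': 0.0176}
```

Seated, with the support taking the weight at the same z as at the start. Release and rise.

Emit:
arm_command --deltas '[0.2,0,0,0,0,0.2,0,0,0,0,0.2,0,0,0,0,0.2,0,0,0,0,0.2,0,0,0,0,0.2,0,0,-0.02,0,0.2,0,0,-0.04,0,0.2,0,0,-0.05,0,0.2,0,0,-0.05,0,0.2,0,0,0,0,0.2,0,0,0,0]'

```text
time: 22.4
position: [0.5043, -0.2543, 0.1649]
tool_rot: [-0.003, 1.0, 0.0, -0.0]
ft_force: [0.1, 0.2, 0.2]
grip_width: 0.0526
grip_force: 0.0
```

```bash
python3 st.py; python3 - <<'E'
from h import *
a,_=grab('wrist');s=load('wrist');C=cloud(s);hsv=cv2.cvtColor(a,cv2.COLOR_RGB2HSV)
m=(C[...,2]>.058)&(C[...,2]<.072)&(hsv[...,1]>80)&(abs(C[...,0]-.505)<.1)&(abs(C[...,1]+.253)<.05)
P=C[m];print(m.sum(),np.median(P[:,2]),cv2.minAreaRect((P[:,:2]*1000).astype(np.float32)))
b,_=grab('side');s=load('side');C=cloud(s)
c,sn=np.cos(np.radians(16.03)),np.sin(np.radians(16.03))
d=C-np.array([.69,.103,0]);X=d[...,0]*c+d[...,1]*sn;Y=-d[...,0]*sn+d[...,1]*c
m=(X>-.14)&(X<.0)&(abs(Y)<.022)&(C[...,2]>.028)&(C[...,2]<.036)
print('tongue outer X',np.percentile(X[m],[1,3]))
save('fin',b)
E
```

```text
{'time': 22.4, 'position': [0.5043, -0.2543, 0.1649], 'ft_force': [0.1404, 0.2046, 0.1511], 'moment': [0.0205, 0.0023, 0.0361], 'grip_width': 0.0526}
2725 0.06474549915550004 ((506.0231628417969, -256.4318542480469), (124.3878402709961, 17.971031188964844), 0.300265371799469)Traceback (most recent call last):
  File "<stdin>", line 9, in <module>
    return _quantile_unchecked(
        a, q, axis, out, overwrite_input, method, keepdims, weights)
    return _ureduce(a,
                    func=_quantile_ureduce_func,
    ...<5 lines>...
                    overwrite_input=overwrite_input,
                    method=method)
    r = func(a, **kwargs)
    result = _quantile(arr,
                       quantiles=q,
    ...<2 lines>...
                       out=out,
                       weights=wgt)
    slices_having_nans = np.isnan(arr[-1, ...])
                                  ~~~^^^^^^^^^
IndexError: index -1 is out of bounds for axis 0 with size 0
```

The handle is back at home, within 2 mm. The arm blocks the tray from the side camera, so I raise it out of the way and check.

Emit:
arm_command --deltas '[0.2,0,0,-0.06,0,0.2,0,-0.06,-0.04,0,0.2,0,-0.06,0,0,0.2,0.03,-0.05,0,0,0.2,0,0,0,0]'

```text
time: 23.12
position: [0.4732, -0.4204, 0.2573]
tool_rot: [-0.0, 1.0, 0.001, -0.002]
ft_force: [0.1, 1.3, 0.7]
grip_width: 0.0524
grip_force: 0.0
```

```bash
python3 st.py; python3 - <<'E'
from h import *
t,_=grab('top');b,_=grab('side');c,sn=np.cos(np.radians(16.03)),np.sin(np.radians(16.03))
for n in('top','side'):
    s=load(n);C=cloud(s);d=C-np.array([.69,.103,0]);X=d[...,0]*c+d[...,1]*sn;Y=-d[...,0]*sn+d[...,1]*c
    m=(X>-.14)&(X<.0)&(abs(Y)<.022)&(C[...,2]>.026)&(C[...,2]<.038)
    if m.sum()>10: print(n,'tongue outer X',np.percentile(X[m],[1,3]),m.sum())
save('fin2',np.hstack([cv2.resize(t,(400,300)),cv2.resize(b,(400,300))]))
E
```

```text
{'time': 23.125, 'position': [0.4732, -0.4204, 0.2573], 'ft_force': [0.0579, 1.3157, 0.6526], 'moment': [0.0458, -0.0102, -0.0066], 'grip_width': 0.0524}
top tongue outer X [-0.09057276 -0.08996945] 418
```

View pics/fin2.png

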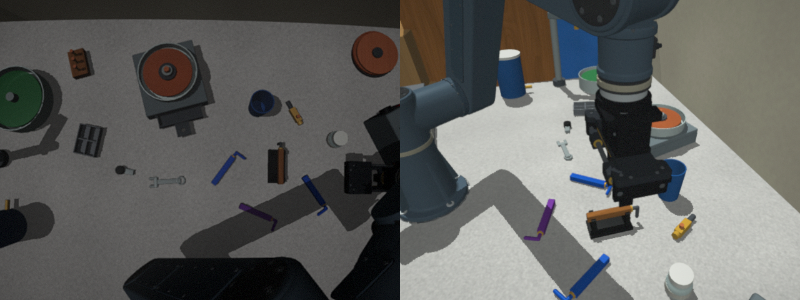

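In the final view (top-view half) the tray tongue is out at (183,128), the hook lies in its rest at (278,165), and the other things are undisturbed. The tray stands about 43–45 mm out and did not move during unhooking. Hand in.

```bash
python3 -c "
from rig import order
print(order.hand_in())"
```

```text
the job is handed in; nothing more can be done
None
```

I drew the tray out against its stops with the pull hook (about 44 mm past flush, peak pull about 11 N), laid the hook back in its rest within about 2 mm and let go, and handed the job in at about 23 s; the judge returned no verdict.

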